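Load a vial rack under the sampling head and bolt it in

TASK

Load the rack that is full of vials into the sampler: draw back the sliding bolt, set the rack in the track with its vials towards the head, and slide it in under the overhanging head until it is fully home against the end of the track. Then slide the bolt fully shut again behind the rack and let go. Keep the rack upright the whole time, and leave the empty rack and everything else on the bench where it is.

Things in the scene. Friction and masses are not known exactly. Their poses are not given: they have to be found in the camera images.
- rack_handle (a point): Full rack's handle: an upright steel fin 40 mm long (along the rack), 14 mm thick, 8 to 62 mm above the rack's underside, nothing close beside it. This point is the fin's middle, 42 mm above the underside, 150 mm behind the nose, 50 mm ahead of the tail. Its x axis points along the rack to the nose (vial end), z up. Rack about 0.4 kg (0.3 to 0.52), balancing 30 mm ahead of here: grip firmly.
- rack_vials (a point): Middle of the full rack's six capped glass vials, 110 mm ahead of its handle point, 54 mm above the rack's underside (the vials' tops); vials cover 37 mm fore and aft of it. Same axes. The rack is one rigid piece: a grey plastic base plate 200 x 60 x 8 mm, vials on its front half, handle fin on its rear half. It starts on the bench on the robot's right.
- spare_handle (a point): The same handle point on the empty rack: same base plate and fin, but an empty perforated vial plate (26 mm high) and no vials. It lies beside the full rack, nearer to or farther from the robot. Leave it alone.
- track_mouth (a point): Fixed on the white sampler: middle of the track floor where the bolt crosses. x axis along the track to the head (about world +y), y across to the bolt's knob (robot) side, z up. The flat floor is 20 mm above the bench, from 170 mm before here (150 mm wide open apron) to 214 mm past here. Low rails 66 mm apart, 12 mm high, run from 12 mm past here to the end.
- funnel (a point): Fixed on the sampler: middle of the floor at the open end of the funnel, 62 mm before track_mouth, same axes. From here two lips 12 mm high narrow from 102 mm apart to 66 mm, 14 mm before track_mouth. Set the rack down before it, over the apron (its tail may overhang the apron's edge while held).
- head_edge (a point): Fixed on the sampler: lower edge of the overhanging head where it begins, over the track's middle, 136 mm past track_mouth, 64 mm above the track floor (10 mm above the vials' tops). Same axes. The head is 110 mm wide, overhangs from here to the track's end; top 146 mm above the bench. The tower behind is 190 mm high, 140 mm wide, ends 330 mm past track_mouth.
- track_end (a point): Fixed on the sampler: middle of the floor at the track's end, 214 mm past track_mouth, same axes. The rack's nose stops here against the rigid tower. With the rack home its handle point is 150 mm before this point (72 mm clear of the head) and its tail is 14 mm past track_mouth.
- bolt_knob (a point): The bolt's knob: an upright black cylinder 18 mm across, 35 to 80 mm above the bench, on the outer end of a 14 x 14 mm steel bar that slides across the track. This point is on its axis, 60 mm above the bench. Shut, it is 78 mm to the y side of track_mouth and the bar's tip is 15 mm past the track's middle; fully open, it is 131 mm to the side and the track is clear.
- bolt (a joint): The bolt's travel in m: 0 = fully shut across the track, 0.053 = fully open (along +y of track_mouth, towards the robot), with a stop at each end. Starts shut or partly shut (0 to 0.02). About 2.5 N of friction; stays where left. The bar is 14 mm wide along the track, centred on track_mouth, so it shuts only if the rack is home within about 6 mm.
- bottle: Amber glass bottle, 70 mm across, 170 mm tall, origin under its centre; leave alone.
- beaker: Open glass beaker, 68 mm across, 85 mm tall, origin under its centre; leave alone.
- jar: White plastic jar, 56 mm across, 60 mm tall, origin under its centre; leave alone.
- capbox: Cardboard box, 100 x 130 x 50 mm high, origin under its centre; leave alone.
- wrench: Steel open-ended wrench lying flat on the bench, 150 mm long, along its x axis; leave alone.
- bin: Open grey plastic bin, 100 x 130 x 60 mm high, origin under its centre; leave alone.

How it is judged:
By the outcome, as a careful person would: the job done as asked, in the order asked, and still so for the second after the job is handed in, with the robot touching nothing.
It also fails if it takes over 61 s, if anything falls off the work surface, if the arm or the gripper's body presses on something with over 40 N, if the wrist force passes 120 N, or if a joint passes its speed limit or range.

ROBOT

A 6-joint arm with a two-finger parallel gripper is mounted at the origin on the work surface. World frame = base frame: x ahead of the robot, y to its left, z up, the work surface at z = 0. Lengths are in m, angles in rad, forces in N, time in s.
With the tool pointing down it reaches from about 0.375 to 0.9 m from the base axis. Payload 3.1 kg.
Tool frame: the origin (TCP) lies on the mounting face of the last link; the fingertips stand 182 mm ahead of it and the grasp point (between the pads) lies 164 mm ahead of it; z points along the fingers, y is the direction in which the jaws open and shut (so a half turn about z gives the same grasp; the last joint's range is limited). The gripper opens to 87 mm and grips with 3 to 60 N. Pads are 19 mm wide; open, the fingers measure 117 mm over their backs; the gripper's body (75 mm by 190 mm) begins 51 mm behind the grasp point.
Start: joints at [-1.343, 0.527, 1.433, -0, 1.181, -0.178], TCP at [0.247, -0.574, 0.405] pointing down, gripper open.
Joint ranges: [-3.08, 3.08], [-0.75, 2.2], [0.22, 2.44], [-1.43, 4.57], [0, 2.65], [-2.85, 2.85]. Speed limits (rad/s): [2.79, 2.79, 3.14, 3.14, 3.14, 3.14].

INTERFACE

Orientations are given as a unit quaternion [x, y, z, w].
In Python, from rig import robot, camera, camera_model gives the robot as it stands.
- The arm moves only by the tool drive_tool, never from a script. Its argument "plan" is a list that holds one entry, the list of rows, each a list of 6 numbers: the shift along the world's x, y, z in units of 2.5 cm (1.0 is 2.5 cm), then the turn, a rotation vector about the world's x, y, z in units of 6 degrees (1.0 is 6 degrees). A call has 1 to 8 rows; each row shifts and turns the commanded pose from where the row before left it; what a row does not reach is not made up. A row lasts 1/8 s, in which the tool goes at most 62.5 mm and 10.7 degrees, less where a joint would pass 70% of its speed; a pose out of reach is approached as far as the arm can. A call with a number of a shift or a turn outside -1 to 1 is refused whole. A call with a gripper value outside its range is refused whole. "grip" is the closure, from 0 (fully open) to 1 (shut), set as the call begins (left out, the last holds). The fingers move at their own pace and stop on an object; "force" is the grip in N (left out, the last holds). Time passes only in rows, so rows that do not move let the fingers close. It gives the time, the measured TCP pose, the force and the opening at its end, in the units of the state.
- robot.get_obs(): the state, without advancing time (a new reading comes with each control period).
- camera(name): name is "side" or "top" or "wrist"; returns the picture (384x512x3 uint8, red, green, blue); there is no depth.
- camera_model(name): a dict with "K" (3x3 intrinsics, pixels), "world_to_cam" (4x4, takes a point from world to camera coordinates); the wrist camera has in their place "tool_from_camera" (4x4, takes a point from camera to tool coordinates, whose origin is the TCP and whose axes are the flange's). Camera axes: x right, y up, looking along -z (the intrinsics and any distortion apply to the point x, -y, -z); pixel columns grow to the right and rows downward; lengths in m; the calibration is good to about 2 mm. A picture is of the moment at which its call begins: read the wrist's pose just before it. camera_model takes no time and is no camera call.
- robot.hand_in(): hands the job in, once; it reports no verdict.
The state is a dict: "time": time; "q": joint angles; "joint_velocities": joint speeds; "joint_torque": joint torques, N m; "position": TCP position; "tool_rot": TCP orientation; "ft_force": force on the tool from outside, world axes, zero at the start; "moment": the same for the moment, N m; "grip_width": finger opening in m.
Only numpy, scipy, OpenCV 4.12 (cv2) and the standard library are available. Lean on these libraries where they do the work, as an engineer would, in place of code of your own. Each camera call takes 0.05 s, during which the arm holds its last target.

## Working session

There is one attempt and no reset: what is moved stays moved. The work goes in short steps, Python scripts to look and compute and a tool call to move; the robot and the scene stay as the last step left them, time stands still between calls to the robot, and variables do not carry over. Pictures are saved under pics/ and viewed, and the job is handed in when it is done.

Besides the shell and the picture viewer there is one more tool, called as name(argument=value, ...) on one line, values as JSON. drive_tool: Moves the arm, as the interface text tells. Shifts and turns lie within -1 to 1; 1 stands for 2.5 cm of shift or 6 degrees of turn. Its arguments: {"type":"object","properties":{"plan":{"type":"array","items":{"type":"array","items":{"type":"array","items":{"type":"number","minimum":-1,"maximum":1}}}},"grip":{"type":"number"},"force":{"type":"number"}},"required":["plan"]}

```bash
ls; mkdir -p pics; python3 - <<'E'
from rig import robot,camera,camera_model
import cv2,json,numpy as np
for n in ["side","top","wrist"]:
    o=robot.get_obs()
    im=camera(n); cv2.imwrite(f"pics/{n}0.png",im[:,:,::-1])
    m=camera_model(n); print(n,{k:np.round(np.array(v),4).tolist() if not isinstance(v,str) else v for k,v in m.items()})
print(o)
E
```

```text
pics
side {'K': [[390.1243, 0.0, 254.4912], [0.0, 390.1243, 195.8434], [0.0, 0.0, 1.0]], 'world_to_cam': [[-0.7929, -0.609, 0.0202, 0.4675], [0.3292, -0.4001, 0.8553, -0.254], [-0.5128, 0.6848, 0.5178, -0.7357], [0.0, 0.0, 0.0, 1.0]]}
top {'K': [[407.3311, 0.0, 255.475], [0.0, 407.3311, 188.6199], [0.0, 0.0, 1.0]], 'world_to_cam': [[0.0199, -0.9997, 0.0125, 0.0067], [0.9827, 0.0219, 0.1839, -0.5789], [-0.1841, 0.0086, 0.9829, -0.9526], [0.0, 0.0, 0.0, 1.0]]}
wrist {'K': [[323.697, 0.0, 253.8622], [0.0, 323.697, 197.0566], [0.0, 0.0, 1.0]], 'tool_from_camera': [[0.0001, 0.9691, 0.2466, 0.0665], [1.0, -0.0, -0.0004, -0.0005], [-0.0004, 0.2466, -0.9691, 0.0204], [0.0, 0.0, 0.0, 1.0]]}
{'time': 0.1, 'q': array([-1.34249334e+00,  5.28422413e-01,  1.43373382e+00,  1.36498956e-05,
        1.18142158e+00, -1.78509182e-01]), 'joint_velocities': array([-4.02645041e-04, -2.27173241e-03, -2.83283453e-03,  1.89159241e-03,
       -1.06300048e-03, -5.95431374e-05]), 'joint_torque': array([-4.32867155e-04, -4.40985096e+01, -1.77150607e+01,  6.34253025e-02,
        5.33577183e-02, -4.60626370e-05]), 'position': array([ 0.24725884, -0.57369471,  0.40385174]), 'tool_rot': array([ 9.79384252e-01,  2.02003718e-01, -1.84001223e-05, -9.92431694e-04]), 'ft_force': array([ 0.90526722, -0.16474072,  0.39079352]), 'moment': array([ 0.0415491 , -0.0040028 ,  0.02994685]), 'grip_width': 0.08722141076383277}
```

View pics/top0.png

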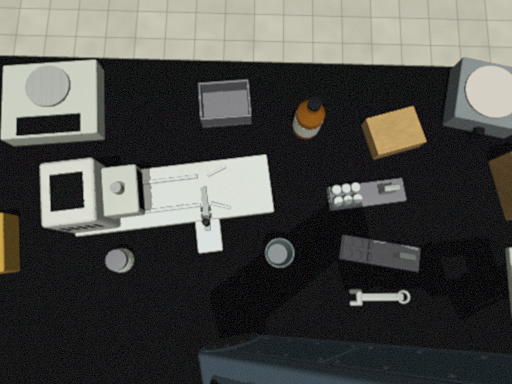

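View pics/side0.png

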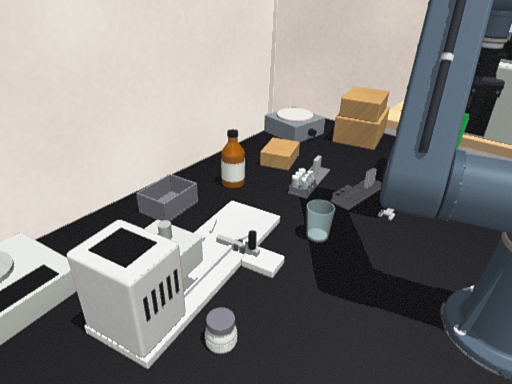

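View pics/wrist0.png

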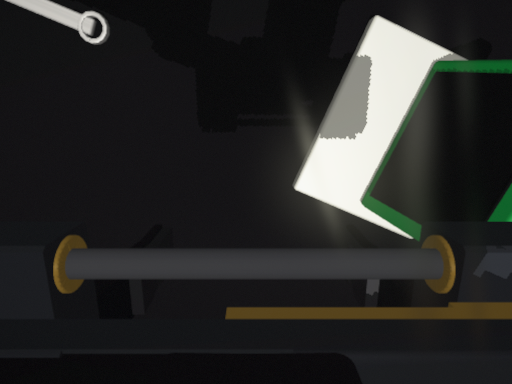

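The top view shows the full rack at about px (367,193) with its vials to the left (+y). The spare is at (380,253), and the sampler runs from x≈40 to 272, with the bolt knob near (206,222). I'll enlarge the top view and measure.

```bash
cat > h.py <<'E'
import numpy as np,cv2
from rig import robot,camera,camera_model
from scipy.spatial.transform import Rotation as R
def cam(n,o=None):
    m=camera_model(n);K=np.array(m["K"])
    if n=="wrist":
        T=np.eye(4);T[:3,:3]=R.from_quat(o["tool_rot"]).as_matrix();T[:3,3]=o["position"]
        W=np.linalg.inv(T@np.array(m["tool_from_camera"]))
    else: W=np.array(m["world_to_cam"])
    return K,W,m
def ray(n,px,o=None):
    K,W,m=cam(n,o)
    d=np.linalg.inv(K)@[px[0],px[1],1];d=np.array([d[0],-d[1],-d[2]])
    Rm=W[:3,:3];return -Rm.T@W[:3,3],Rm.T@d
def onz(n,px,z,o=None):
    c,d=ray(n,px,o);return c+d*(z-c[2])/d[2]
def proj(n,p,o=None):
    K,W,m=cam(n,o);q=W[:3,:3]@np.array(p)+W[:3,3];q=np.array([q[0],-q[1],-q[2]]);u=K@q;return u[:2]/u[2]
E
python3 - <<'E'
import cv2
t=cv2.imread("pics/top0.png")
cv2.imwrite("pics/t_rack.png",cv2.resize(t[170:280,310:430],None,fx=5,fy=5,interpolation=2))
cv2.imwrite("pics/t_samp.png",cv2.resize(t[140:260,30:285],None,fx=3,fy=3,interpolation=2))
s=cv2.imread("pics/side0.png")
cv2.imwrite("pics/s_rack.png",cv2.resize(s[140:230,270:400],None,fx=5,fy=5,interpolation=2))
cv2.imwrite("pics/s_samp.png",cv2.resize(s[190:370,70:300],None,fx=3,fy=3,interpolation=2))
E
```

```text
(no output)
```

View pics/t_rack.png

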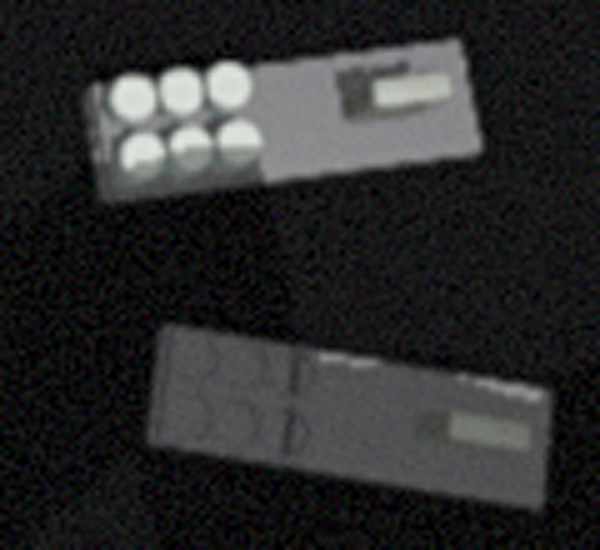

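View pics/t_samp.png

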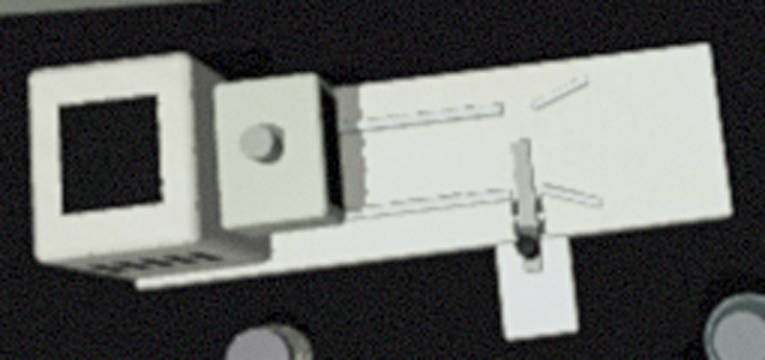

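View pics/s_samp.png

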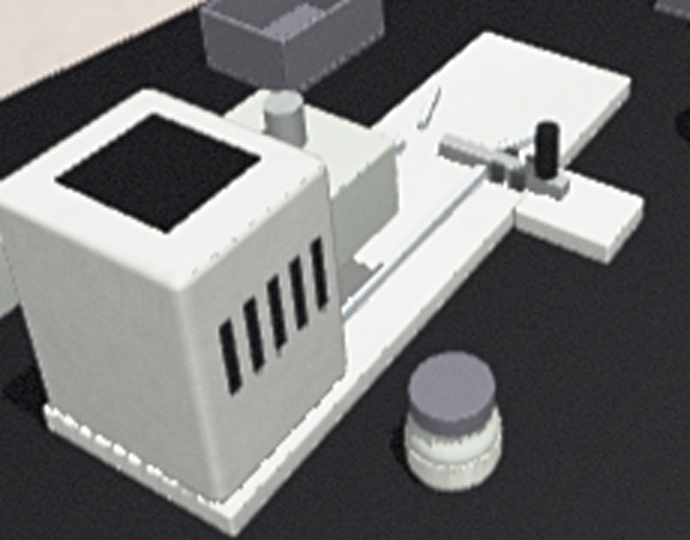

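View pics/s_rack.png

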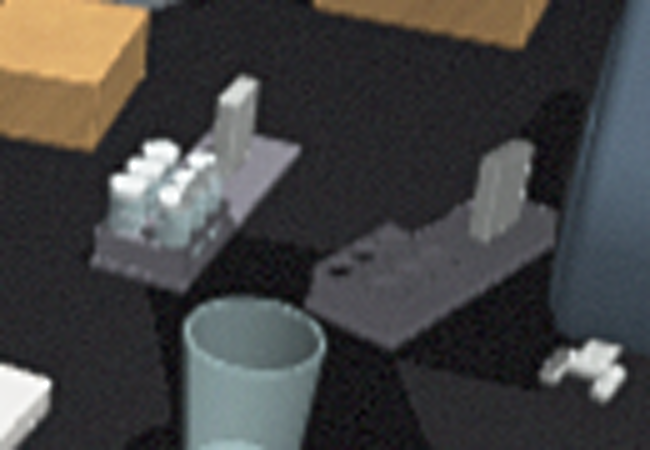

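```bash
python3 - <<'E'
from h import *
t=cv2.imread("pics/top0.png")
f=lambda u,v,s,ox,oy:((u+.5)/s-.5+ox,(v+.5)/s-.5+oy)
r=lambda p:np.round(onz("top",p[0],p[1])[:2],4)
print("cam",ray("top",(0,0))[0])
for nm,z,pts in [("fin",.062,[(373,78),(447,72),(453,100),(377,108)]),("plate",.008,[(462,38),(484,155),(103,203),(85,87)]),("vialtop",.054,[(132,97),(182,91),(230,86),(142,153),(191,148),(239,143)]),("sparefin",.062,[(451,412),(530,422),(530,452),(449,440)])]:
    P=np.array([r((f(*p,5,310,170),z)) for p in pts]);print(nm,P.tolist(),P.mean(0))
for nm,z,pts in [("apron",.02,[(710,43),(733,216)]),("knobtop",.08,[(528,245)]),("bartip",.05,[(520,140)]),("railstart",.032,[(503,107),(510,192)]),("lip starts",.032,[(587,80),(602,203)]),("lip ends",.032,[(534,104),(543,186)]),("head edge top",.146,[(318,75),(335,222)])]:
    P=np.array([r((f(*p,3,30,140),z)) for p in pts]);print(nm,P.tolist(),P.mean(0))
g=cv2.cvtColor(t,cv2.COLOR_BGR2GRAY)
def edge(px0,px1,n,nm,z):
    # sample along line px0->px1; find gradient max along normal +-5
    px0=np.array(px0,float);px1=np.array(px1,float);d=(px1-px0);d/=np.linalg.norm(d);nn=np.array([-d[1],d[0]])
    out=[]
    for s in np.linspace(0.05,.95,n):
        c=px0+s*(px1-px0);ts=np.arange(-4,4.01,.25)
        pr=cv2.remap(g,(c[0]+ts*nn[0]).astype(np.float32)[None],(c[1]+ts*nn[1]).astype(np.float32)[None],1)[0].astype(float)
        k=np.abs(np.gradient(cv2.GaussianBlur(pr[None],(5,1),1)[0])); k=k/k.sum(); w=np.abs(ts-ts[k.argmax()])<1.3
        out.append(c+nn*(ts[w]*k[w]).sum()/k[w].sum())
    W=np.array([onz("top",p,z)[:2] for p in out],np.float32)
    vx,vy,x,y=cv2.fitLine(W,cv2.DIST_HUBER,0,.01,.01).ravel()
    print(nm,"dir deg from +y (toward -x +)",np.degrees(np.arctan2(-vx*np.sign(vy),abs(vy))) ,"pt",x,y)
F=lambda u,v:f(u,v,3,30,140)
edge(F(710,43),F(733,216),20,"apron end",.02)
edge(F(600,57),F(710,43),20,"apron far",.02)
edge(F(370,85),F(510,67),20,"far long",.02)
edge(F(600,230),F(733,216),20,"near apron",.02)
edge(F(280,262),F(490,240),20,"near long",.02)
G=lambda u,v:f(u,v,5,310,170)
edge(G(462,38),G(484,155),15,"rack tail",.008)
edge(G(260,66),G(462,38),15,"rack far",.008)
edge(G(270,182),G(484,155),15,"rack near",.008)
E
```

```text
cam [0.39336867 0.02751209 1.04266894]
fin [[0.5927, -0.2979], [0.5965, -0.3347], [0.5825, -0.337], [0.5777, -0.2993]] [ 0.58735  -0.317225]
plate [[0.626, -0.3633], [0.5644, -0.3718], [0.5351, -0.1743], [0.5955, -0.1658]] [ 0.58025 -0.2688 ]
vialtop [[0.582, -0.1804], [0.5856, -0.2053], [0.5887, -0.2292], [0.5541, -0.1849], [0.5571, -0.2092], [0.5601, -0.2329]] [ 0.57126667 -0.20698333]
sparefin [[0.4306, -0.3291], [0.4266, -0.3668], [0.4125, -0.366], [0.4174, -0.3275]] [ 0.421775 -0.34735 ]
apron [[0.677, -0.0078], [0.5267, -0.0294]] [ 0.60185 -0.0186 ]
knobtop [[0.4924, 0.1353]] [0.4924 0.1353]
bartip [[0.5822, 0.149]] [0.5822 0.149 ]
railstart [[0.6137, 0.1668], [0.5413, 0.1576]] [0.5775 0.1622]
lip starts [[0.6387, 0.0966], [0.5337, 0.0806]] [0.5862 0.0886]
lip ends [[0.6168, 0.1407], [0.5469, 0.1303]] [0.58185 0.1355 ]
head edge top [[0.6103, 0.291], [0.4995, 0.2704]] [0.5549 0.2807]
apron end dir deg from +y (toward -x +) -81.695435 pt 0.59760505 -0.018954428
apron far dir deg from +y (toward -x +) 8.520037 pt 0.671132 0.038931843
far long dir deg from +y (toward -x +) 8.431163 pt 0.64322174 0.22900423
near apron dir deg from +y (toward -x +) 8.264336 pt 0.5202589 0.016873943
near long dir deg from +y (toward -x +) 8.030613 pt 0.48457062 0.25998122
rack tail dir deg from +y (toward -x +) -81.297485 pt 0.58901453 -0.3678924
rack far dir deg from +y (toward -x +) 8.655664 pt 0.6166714 -0.30323806
rack near dir deg from +y (toward -x +) 8.985167 pt 0.55553484 -0.30891025
```

Estimates so far: the track points 8.3° left of +y, and track_mouth is near (0.578, 0.150). The knob is near (0.492, 0.135), which puts the bolt about 8 mm open. The rack handle is near (0.588, -0.317) with a yaw of 8.8°. The sizes agree with those given. I'll move towards the knob with the jaws across the track.

drive_tool(plan=[[[0.3,0.9,-0.1,0,0,0.39],[0.3,0.9,-0.1,0,0,0.39],[0.3,0.9,-0.1,0,0,0.39],[0.3,0.9,-0.1,0,0,0.39],[0.3,0.9,-0.1,0,0,0.39],[0.3,0.9,-0.1,0,0,0.39],[0.3,0.9,-0.1,0,0,0.39],[0.3,0.9,-0.1,0,0,0.39]]], grip=0)

```text
time: 1.15
position: [0.3076, -0.3928, 0.3845]
tool_rot: [0.933, 0.359, 0.0, -0.0]
ft_force: [-1.2, 0.1, -0.6]
grip_width: 0.0869
```

drive_tool(plan=[[[0.3,0.9,-0.1,0,0,0.39],[0.3,0.9,-0.1,0,0,0.39],[0.3,0.9,-0.1,0,0,0.39],[0.3,0.9,-0.1,0,0,0.39],[0.3,0.9,-0.1,0,0,0.39],[0.3,0.9,-0.1,0,0,0.39],[0.3,0.9,-0.1,0,0,0.39],[0.3,0.9,-0.1,0,0,0.39]]])

```text
time: 2.15
position: [0.3676, -0.2125, 0.3647]
tool_rot: [0.862, 0.507, 0.0, 0.0]
ft_force: [-0.3, 0.3, -0.3]
grip_width: 0.0868
```

drive_tool(plan=[[[0.3,0.9,-0.1,0,0,0.39],[0.3,0.9,-0.1,0,0,0.39],[0.3,0.9,-0.1,0,0,0.39],[0.3,0.9,-0.1,0,0,0.39],[0.3,0.9,-0.1,0,0,0.39],[0.3,0.9,-0.1,0,0,0.39],[0.3,0.9,-0.1,0,0,0.39],[0.3,0.9,-0.1,0,0,0.39]]])

```text
time: 3.15
position: [0.4273, -0.0325, 0.3447]
tool_rot: [0.768, 0.64, 0.0, 0.0]
ft_force: [0.1, 0.8, 0.8]
grip_width: 0.087
```

drive_tool(plan=[[[0.32,0.84,-0.1,0,0,0.39],[0.32,0.84,-0.1,0,0,0.39],[0.32,0.84,-0.1,0,0,0.39],[0.32,0.84,-0.1,0,0,0.39],[0.32,0.84,-0.1,0,0,0.39],[0.32,0.84,-0.1,0,0,0.39],[0.32,0.84,-0.1,0,0,0.39],[0.32,0.84,-0.1,0,0,0.39]]])

```text
time: 4.15
position: [0.491, 0.1355, 0.3246]
tool_rot: [0.654, 0.757, 0.0, 0.0]
ft_force: [-0.3, -0.4, 0.1]
grip_width: 0.0869
```

```bash
python3 - <<'E'
from h import *
import pickle
o=robot.get_obs();im=camera("wrist");cv2.imwrite("pics/w1.png",im[:,:,::-1]);pickle.dump(o,open("o1.pkl","wb"))
print(o["position"],o["tool_rot"],o["time"])
print("pred knob",proj("wrist",(.4924,.1353,.08),o))
E
```

```text
[0.49104905 0.13548042 0.32461926] [6.53681087e-01 7.56770132e-01 1.97038585e-05 5.95770464e-05] 4.15
pred knob [256.43736195 211.29688106]
```

View pics/w1.png

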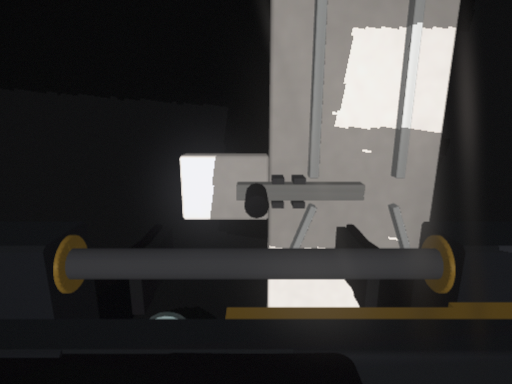

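```bash
python3 - <<'E'
from h import *
import pickle
o=pickle.load(open("o1.pkl","rb"))
im=cv2.imread("pics/w1.png")
c=im[120:250,170:440];cv2.imwrite("pics/w1c.png",cv2.resize(c,None,fx=2.9,fy=2.9,interpolation=2))
for nm,p,z in [("rail starts",(314,178),.032),("",(401,178),.032),("rail far",(321,2),.032),("",(415,2),.032),("bar tip",(363,191),.035),("knob top?",(257,203),.08),("plinth L",(182,186),.02),("lips",(314,207),.032),("",(393,207),.032),("edge",(270,100),.02),("edge",(447,100),.02)]:
    print(nm,p,np.round(onz("wrist",p,z,o),4))
E
```

```text
rail starts (314, 178) [0.5392 0.1576 0.032 ]
 (401, 178) [0.6128 0.1684 0.032 ]
rail far (321, 2) [0.5187 0.2906 0.032 ]
 (415, 2) [0.5887 0.3009 0.032 ]
bar tip (363, 191) [0.5821 0.1531 0.035 ]
knob top? (257, 203) [0.4919 0.1415 0.08  ]
plinth L (182, 186) [0.4259 0.1312 0.02  ]
lips (314, 207) [0.5441 0.1322 0.032 ]
 (393, 207) [0.6125 0.1423 0.032 ]
edge (270, 100) [0.4924 0.2158 0.02  ]
edge (447, 100) [0.6398 0.2375 0.02  ]
```

View pics/w1c.png

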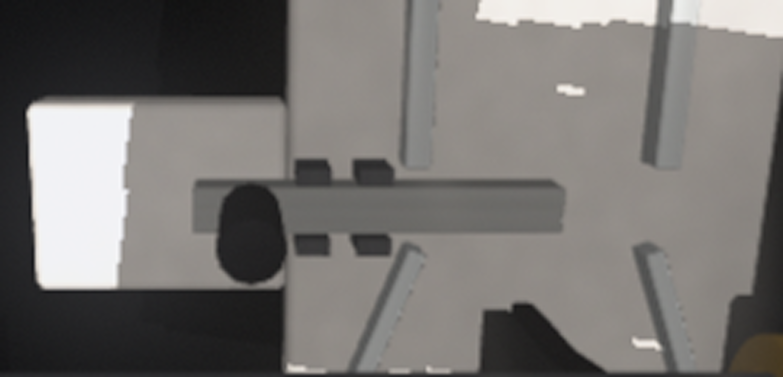

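The knob top is at about px (256,206), and the bar tip is at (363,191). This agrees with the top view, so I'll descend and grip the knob.

drive_tool(plan=[[[0.02,0.02,-0.8,0,0,0],[0.01,0.02,-0.8,0,0,0],[0,0.02,-0.8,0,0,0],[0,0,-0.8,0,0,0],[0,0,-0.6,0,0,0]]])

```text
time: 4.82
position: [0.4916, 0.1358, 0.229]
tool_rot: [0.655, 0.756, -0.0, -0.0]
ft_force: [1.0, -0.4, 0.0]
grip_width: 0.087
```

drive_tool(plan=[[[0,0,0,0,0,0],[0,0,0,0,0,0],[0,0,0,0,0,0],[0,0,0,0,0,0],[0,0,0,0,0,0]]], grip=1, force=20)

```text
time: 5.45
position: [0.4921, 0.1355, 0.2301]
tool_rot: [0.655, 0.756, 0.0, 0.0]
ft_force: [-0.8, 0.1, 0.1]
grip_width: 0.0447
```

drive_tool(plan=[[[0,0,0,0,0,0],[0,0,0,0,0,0],[0,0,0,0,0,0],[0,0,0,0,0,0],[0,0,0,0,0,0]]])

```text
time: 6.08
position: [0.4922, 0.1356, 0.2298]
tool_rot: [0.655, 0.756, 0.0, 0.0]
ft_force: [1.2, 0.5, -0.8]
grip_width: 0.0173
```

drive_tool(plan=[[[-0.3,-0.044,0,0,0,0],[-0.4,-0.058,0,0,0,0],[-0.4,-0.058,0,0,0,0],[-0.4,-0.058,0,0,0,0],[-0.22,-0.032,0,0,0,0],[0,0,0,0,0,0]]])

```text
time: 6.82
position: [0.4488, 0.1292, 0.2298]
tool_rot: [0.655, 0.756, 0.0, 0.0]
ft_force: [3.1, 1.8, -3.5]
grip_width: 0.0171
```

drive_tool(plan=[[[-0.1,-0.015,0,0,0,0],[-0.06,-0.01,0,0,0,0],[0,0,0,0,0,0]]])

```text
time: 7.2
position: [0.4475, 0.129, 0.2298]
tool_rot: [0.655, 0.756, 0.003, 0.003]
ft_force: [7.6, 3.4, -7.8]
grip_width: 0.0174
```

drive_tool(plan=[[[0,0,0,0,0,0],[0,0,0,0,0,0],[0,0,0,0,0,0],[0,0,0.4,0,0,0],[0,0,0.8,0,0,0],[0,0,0.8,0,0,0],[0,0,0.8,0,0,0],[0,0,0.8,0,0,0]]], grip=0)

```text
time: 8.2
position: [0.4444, 0.1286, 0.321]
tool_rot: [0.655, 0.756, -0.0, -0.0]
ft_force: [0.7, -1.2, -0.0]
grip_width: 0.0847
```

```bash
python3 - <<'E'
from h import *
import pickle
o=robot.get_obs();im=camera("wrist");cv2.imwrite("pics/w2.png",im[:,:,::-1]);pickle.dump(o,open("o2.pkl","wb"))
print(o["position"],o["tool_rot"],o["time"],o["grip_width"])
t=cv2.imread("pics/top0.png")
for n,p,z in [("beaker",(280,253),.085),("bottle cap",(315,104),.17),("capbox nearL",(375,158),.05),("capbox nearR",(425,143),.05)]: print(n,onz("top",p,z))
E
```

```text
[0.44442741 0.12862487 0.32097745] [ 6.54804388e-01  7.55798313e-01 -2.63122360e-04 -2.33358160e-04] 8.2 0.08474396254119576
beaker [ 0.42175477 -0.04089055  0.085     ]
bottle cap [ 0.75540452 -0.11144474  0.17      ]
capbox nearL [ 0.66462801 -0.2812609   0.05      ]
capbox nearR [ 0.70704746 -0.41038148  0.05      ]
```

View pics/w2.png

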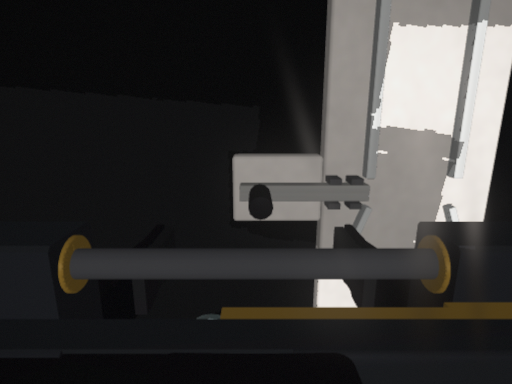

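Wrist view: the bolt is fully open, with its tip at px (368,192), clear of the near rail. Next, move to the rack.

drive_tool(plan=[[[0.32,-0.99,0,0,0,0.02],[0.32,-0.99,0,0,0,0.02],[0.32,-0.99,0,0,0,0.02],[0.32,-0.99,0,0,0,0.02],[0.32,-0.99,0,0,0,0.02],[0.32,-0.99,0,0,0,0],[0.32,-0.99,0,0,0,0],[0.32,-0.99,0,0,0,0]]])

```text
time: 9.25
position: [0.5087, -0.07, 0.3197]
tool_rot: [0.651, 0.759, -0.0, -0.001]
ft_force: [0.4, 0.9, 0.0]
grip_width: 0.0872
```

drive_tool(plan=[[[0.32,-0.99,0,0,0,0],[0.32,-0.99,0,0,0,0],[0.32,-0.99,0,0,0,0],[0.32,-0.99,0,0,0,0],[0.32,-0.99,0,0,0,0],[0.32,-0.99,0,0,0,0],[0.32,-0.99,0,0,0,0],[0.32,-0.99,0,0,0,0]]])

```text
time: 10.25
position: [0.5734, -0.269, 0.3196]
tool_rot: [0.651, 0.759, 0.0, -0.0]
ft_force: [-0.2, 0.5, 0.5]
grip_width: 0.087
```

drive_tool(plan=[[[0.32,-0.99,0,0,0,0],[0.32,-0.99,0,0,0,0],[0,0,0,0,0,0]]])

```text
time: 10.62
position: [0.5893, -0.3193, 0.3196]
tool_rot: [0.652, 0.759, -0.0, 0.001]
ft_force: [-0.0, 0.6, 1.1]
grip_width: 0.0874
```

```bash
python3 - <<'E'
from h import *
import pickle
o=robot.get_obs();im=camera("wrist");cv2.imwrite("pics/w3.png",im[:,:,::-1]);pickle.dump(o,open("o3.pkl","wb"))
print(o["position"],o["tool_rot"],o["time"],o["grip_width"])
print(proj("wrist",(.588,-.317,.062),o))
E
```

```text
[ 0.58930634 -0.31926976  0.31956771] [ 6.51669146e-01  7.58503006e-01 -3.29579504e-05  7.17003265e-04] 10.625 0.08736547725544345
[253.07298452 202.46640345]
```

View pics/w3.png

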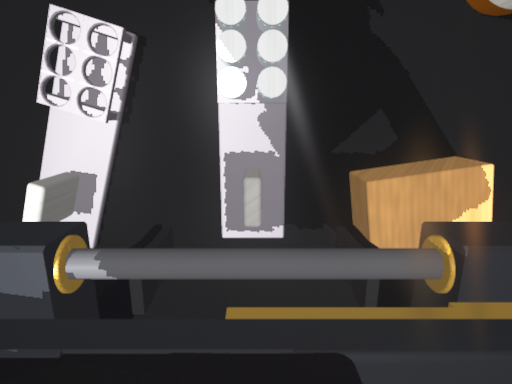

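The fin is centred at px (252,202), as predicted, and the rack is aligned with the tool. Descend and grip firmly.

drive_tool(plan=[[[-0.03,0.04,-0.8,0,0,0],[-0.02,0.04,-0.8,0,0,0],[0,0,-0.8,0,0,0],[0,0,-0.8,0,0,0],[0,0,-0.8,0,0,0],[0,0,-0.54,0,0,0],[0,0,0,0,0,0]]])

```text
time: 11.55
position: [0.5874, -0.3146, 0.2047]
tool_rot: [0.651, 0.759, -0.0, -0.001]
ft_force: [0.4, -0.5, -0.8]
grip_width: 0.0868
```

drive_tool(plan=[[[0,0,0,0,0,0],[0,0,0,0,0,0],[0,0,0,0,0,0],[0,0,0,0,0,0],[0,0,0,0,0,0],[0,0,0,0,0,0],[0,0,0,0,0,0],[0,0,0,0,0,0]]], grip=1, force=50)

```text
time: 12.55
position: [0.5878, -0.3148, 0.2062]
tool_rot: [0.651, 0.759, -0.0, -0.0]
ft_force: [0.8, 0.3, 0.5]
grip_width: 0.0149
```

drive_tool(plan=[[[0,0,0,0,0,0],[0,0,0,0,0,0],[0,0,0,0,0,0]]])

```text
time: 12.92
position: [0.5878, -0.3148, 0.2062]
tool_rot: [0.651, 0.759, -0.0, -0.0]
ft_force: [-0.7, 0.1, 1.4]
grip_width: 0.0135
```

drive_tool(plan=[[[0,0,0.4,0,0,0],[0,0,0.7,0,0,0],[0,0,0.7,0,0,0],[0.04,0.4,0,0,0,-0.02],[0.08,0.8,0,0,0,-0.02],[0.08,0.9,0,0,0,-0.02],[0.08,0.9,0,0,0,-0.01],[0.08,0.9,0,0,0,0]]])

```text
time: 13.92
position: [0.5969, -0.2151, 0.2509]
tool_rot: [0.653, 0.757, -0.0, -0.0]
ft_force: [-0.5, 0.0, -5.2]
grip_width: 0.0137
```

```bash
python3 - <<'E'
from h import *
import pickle
s=cv2.imread("pics/side0.png");t=cv2.imread("pics/top0.png")
# bottle cap top: two-view
c1,d1=ray("top",(315,104));c2,d2=ray("side",(232,132))
A=np.c_[d1,-d2];k=np.linalg.lstsq(A,c2-c1,rcond=None)[0];print("bottle",c1+d1*k[0],c2+d2*k[1])
o=robot.get_obs();im=camera("side");cv2.imwrite("pics/s4.png",im[:,:,::-1]);im=camera("wrist");cv2.imwrite("pics/w4.png",im[:,:,::-1])
print(o["position"],o["ft_force"],o["grip_width"],R.from_quat(o["tool_rot"]).as_euler("zyx",degrees=True))
E
```

```text
bottle [ 0.75730304 -0.11217343  0.16542371] [ 0.75980474 -0.11043454  0.16618468]
[ 0.59688717 -0.21508888  0.25089397] [-0.47610952  0.01149839 -5.24063618] 0.013735310221968238 [-9.84170650e+01 -4.26390001e-02 -1.79967831e+02]
```

View pics/s4.png

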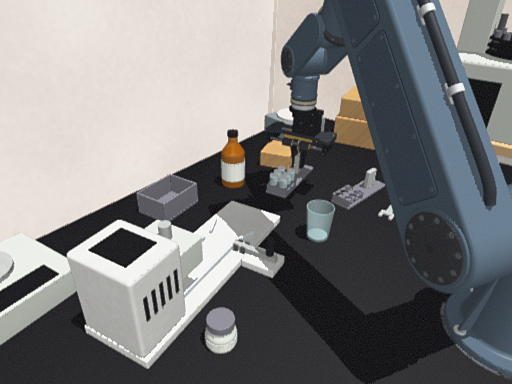

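View pics/w4.png

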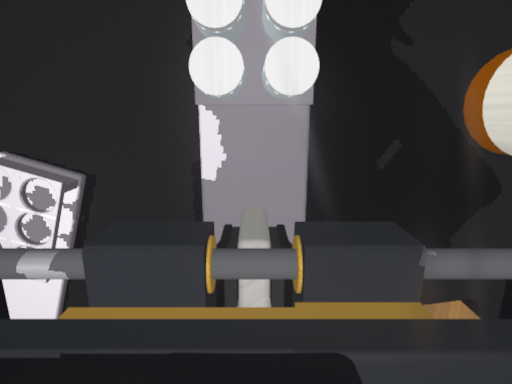

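```bash
python3 - <<'E'
from h import *
o=robot.get_obs()
u=np.array([-.146,.9893,0])
im=cv2.imread("pics/w4.png");g=cv2.cvtColor(im,cv2.COLOR_BGR2GRAY)
_,b=cv2.threshold(g[:105,170:340],200,255,0)
for c in cv2.findContours(b,0,2)[0]:
    if cv2.contourArea(c)>300: print(cv2.minEnclosingCircle(c),cv2.boundingRect(c))
A=onz("wrist",(216.5,67),.099,o);B=onz("wrist",(292,67),.099,o);print(A,B,np.linalg.norm(A-B))
m=(A+B)/2-.0853*u;print("handle est",m, "minus tcp along",(m-o["position"])@u)
v=(B-A);print("yaw",np.degrees(np.arctan2(v[1],v[0])))
E
```

```text
((120.21488189697266, 65.62643432617188), 29.802806854248047) (93, 37, 56, 59)
((46.11458206176758, 65.65103912353516), 29.521272659301758) (19, 37, 55, 59)
((123.0, 1.0), 28.0179500579834) (95, 0, 57, 28)
((44.0, 1.0), 28.0179500579834) (16, 0, 57, 28)
[ 0.56908989 -0.13138991  0.099     ] [ 0.59752052 -0.12711708  0.099     ] 0.028749914967877186
handle est [ 0.59575901 -0.21364078  0.099     ] minus tcp along 4.362286911786743e-05
yaw 8.54699872326881
```

drive_tool(plan=[[[0.07,0.85,0,0,0,0],[0.07,0.85,0,0,0,0],[0.07,0.85,0,0,0,0],[0.07,0.85,0,0,0,0],[0.07,0.85,0,0,0,0],[0.07,0.85,0,0,0,0],[0.07,0.85,0,0,0,0],[0,0,0,0,0,0]]])

```text
time: 15.02
position: [0.609, -0.0664, 0.2512]
tool_rot: [0.653, 0.758, -0.0, -0.0]
ft_force: [-0.2, -1.6, -5.1]
grip_width: 0.0136
```

```bash
python3 - <<'E'
from h import *
import pickle
o=robot.get_obs();pickle.dump(o,open("o5.pkl","wb"))
im=camera("wrist");cv2.imwrite("pics/w5.png",im[:,:,::-1])
im=camera("top");cv2.imwrite("pics/t5.png",im[:,:,::-1]);cv2.imwrite("pics/t5c.png",cv2.resize(im[110:260,30:330,::-1],None,fx=2.6,fy=2.6,interpolation=2))
im=camera("side");cv2.imwrite("pics/s5.png",cv2.resize(im[120:300,150:400,::-1],None,fx=3,fy=3,interpolation=2))
print(o["position"],o["ft_force"],o["grip_width"],R.from_quat(o["tool_rot"]).as_euler("zyx",degrees=True))
E
```

```text
[ 0.60896548 -0.06641138  0.25115658] [-0.18831883 -1.60978143 -5.13938852] 0.013627705770236791 [-9.85180227e+01 -4.52438644e-02 -1.79977150e+02]
```

View pics/w5.png

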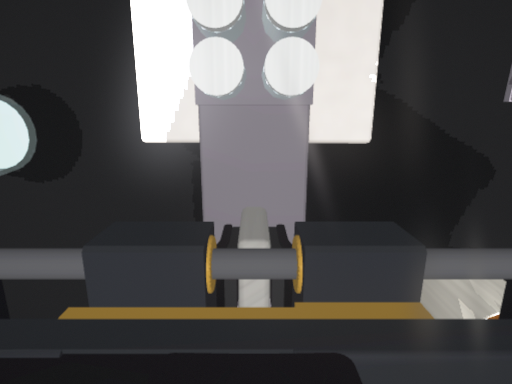

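View pics/t5c.png

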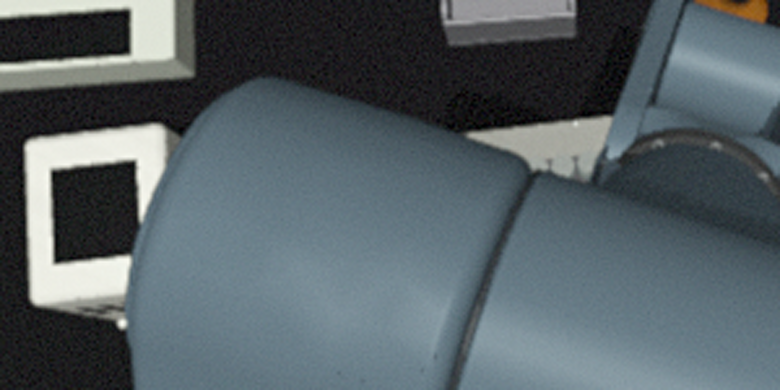

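View pics/s5.png

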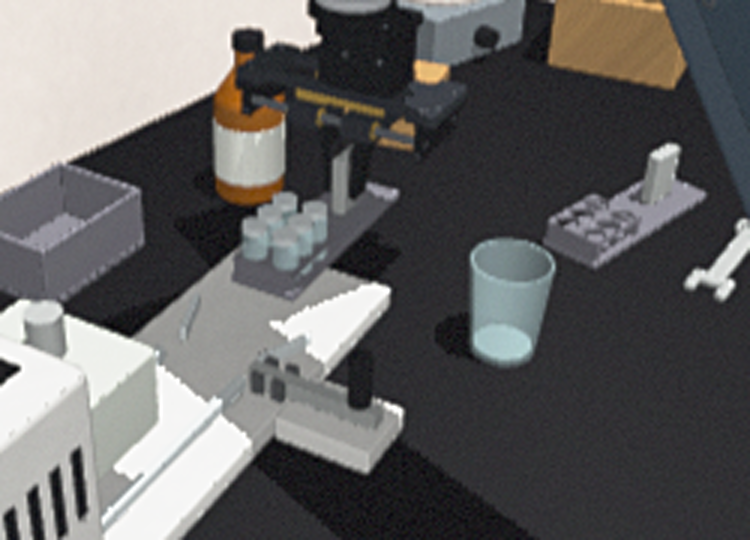

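```bash
python3 - <<'E'
from h import *
import pickle
o=pickle.load(open("o5.pkl","rb"))
P=lambda p,z:onz("wrist",p,z,o)[:2]
a,b=P((142,142),.02),P((372.5,142),.02);m=(a+b)/2
a2,b2=P((133,2),.02),P((381,2),.02);m2=(a2+b2)/2
print(a,b,np.linalg.norm(a-b),"edge yaw",np.degrees(np.arctan2(*(b-a)[::-1])),"mid",m)
d=m2-m;print("axis yaw",np.degrees(np.arctan2(-d[0],d[1])),m2)
n=np.array([.9895,.1444])
h=o["position"][:2]
A=P((216.5,67),.099);B=P((292,67),.099);vm=(A+B)/2
ra=P((200,104),.053);rb=P((308,104),.053);rm=(ra+rb)/2;print("rack base w",np.linalg.norm(ra-rb))
for nm,q in [("apron",m),("apron2",m2),("tcp",h),("vials",vm),("base",rm)]: print(nm,"lat(+far)",round(q@n,4))
E
```

```text
[ 0.52948299 -0.02736993] [ 0.67630756 -0.00534971] 0.1484666493130601 edge yaw 8.529442547605443 mid [ 0.60289528 -0.01635982]
axis yaw 8.775623211904845 [0.5905851  0.06338347]
rack base w 0.05704416276661643
apron lat(+far) 0.5942
apron2 lat(+far) 0.5935
tcp lat(+far) 0.593
vials lat(+far) 0.5921
base lat(+far) 0.5921
```

drive_tool(plan=[[[0.04,0,-0.5,0,0,0],[0,0,-0.4,0,0,0],[0,0,0,0,0,0]]])

```text
time: 15.55
position: [0.6094, -0.0689, 0.2271]
tool_rot: [0.654, 0.757, -0.001, -0.002]
ft_force: [-0.5, -0.2, -4.5]
grip_width: 0.0134
```

drive_tool(plan=[[[0,0,-0.06,0,0,0],[0,0,0,0,0,0]]])

```text
time: 15.8
position: [0.6102, -0.0687, 0.2273]
tool_rot: [0.654, 0.757, 0.0, 0.0]
ft_force: [0.7, 0.3, -4.6]
grip_width: 0.0135
```

```bash
python3 - <<'E'
from h import *
import pickle
o=robot.get_obs();pickle.dump(o,open("o6.pkl","wb"))
im=camera("wrist");cv2.imwrite("pics/w6.png",im[:,:,::-1])
im=camera("side");cv2.imwrite("pics/s6.png",cv2.resize(im[160:280,200:350,::-1],None,fx=5,fy=5,interpolation=2))
o=robot.get_obs()
print(o["position"],o["ft_force"],o["moment"],R.from_quat(o["tool_rot"]).as_euler("zyx",degrees=True))
E
```

```text
[ 0.61016841 -0.06860163  0.22750639] [ 0.46175658 -0.72573556 -4.13034307] [-0.14294241 -0.18453718  0.02718844] [-9.83692087e+01  2.74476973e-02  1.79991042e+02]
```

View pics/w6.png

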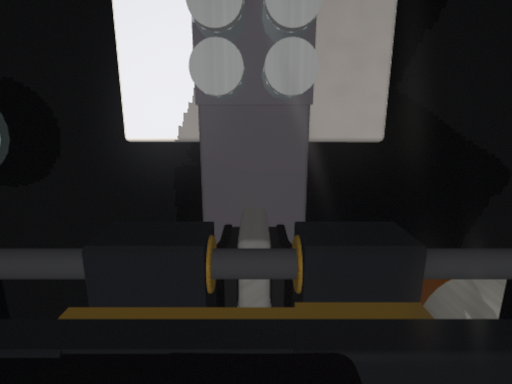

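View pics/s6.png

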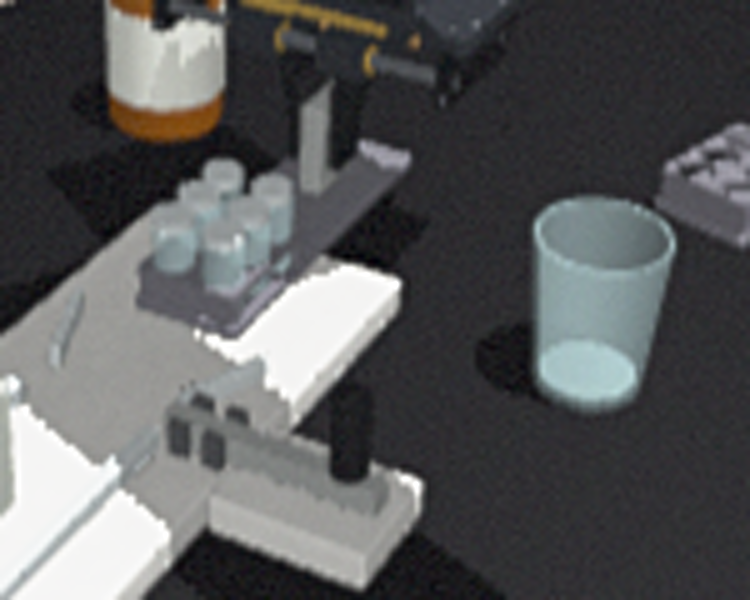

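The wrist and side views show the rack flat on the apron with its nose just before the funnel. Its centre is at u≈254 and the apron's at about 255. Slide it in.

drive_tool(plan=[[[-0.045,0.3,0,0,0,0],[-0.088,0.6,0,0,0,0],[-0.088,0.6,0,0,0,0],[-0.088,0.6,0,0,0,0],[-0.088,0.6,0,0,0,0],[0,0,0,0,0,0]]])

```text
time: 16.65
position: [0.5997, 0.0006, 0.2272]
tool_rot: [0.653, 0.758, -0.0, -0.0]
ft_force: [-0.1, -0.6, -4.6]
grip_width: 0.0141
```

```bash
python3 - <<'E'
from h import *
import pickle
o=robot.get_obs();pickle.dump(o,open("o7.pkl","wb"))
im=camera("wrist");cv2.imwrite("pics/w7.png",im[:,:,::-1])
print(o["position"],o["ft_force"],o["moment"],R.from_quat(o["tool_rot"]).as_euler("zyx",degrees=True))
E
```

```text
[5.99676924e-01 5.87454839e-04 2.27189113e-01] [-0.1014472  -0.59419452 -4.56503882] [-0.10867874 -0.15061512  0.01978687] [-9.85015713e+01 -5.21677619e-02 -1.79988506e+02]
```

View pics/w7.png

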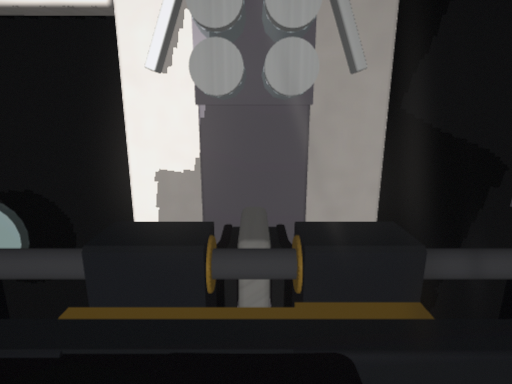

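Lip ends are at px (152,70) and (361,70), so their middle is at 256.5. The rack's middle is at 254.5, so I'll shift it 1 mm to the far side and continue.

drive_tool(plan=[[[-0.02,0.4,0,0,0,0],[-0.07,0.6,-0.02,0,0,0],[-0.088,0.6,0,0,0,0],[-0.088,0.6,0,0,0,0],[0,0,0,0,0,0]]])

```text
time: 17.32
position: [0.5929, 0.0556, 0.2267]
tool_rot: [0.653, 0.758, -0.0, -0.0]
ft_force: [-0.0, 0.2, -4.9]
grip_width: 0.0136
```

drive_tool(plan=[[[-0.06,0.4,0,0,0,0],[-0.088,0.6,0,0,0,0],[-0.088,0.6,0,0,0,0],[0,0,0,0,0,0]]])

```text
time: 17.82
position: [0.5871, 0.0955, 0.2267]
tool_rot: [0.653, 0.758, -0.0, -0.0]
ft_force: [1.0, 0.3, -4.4]
grip_width: 0.0137
```

```bash
python3 - <<'E'
from h import *
import pickle
o=robot.get_obs();pickle.dump(o,open("o8.pkl","wb"))
im=camera("wrist");cv2.imwrite("pics/w8.png",im[:,:,::-1])
print(o["position"],o["ft_force"],o["moment"],R.from_quat(o["tool_rot"]).as_euler("zyx",degrees=True))
E
```

```text
[0.58705365 0.09546352 0.22666948] [ 1.02225239  0.32375465 -4.44392472] [-0.16195625 -0.13337186 -0.04800746] [-9.84932315e+01 -4.13180174e-02 -1.79992423e+02]
```

View pics/w8.png

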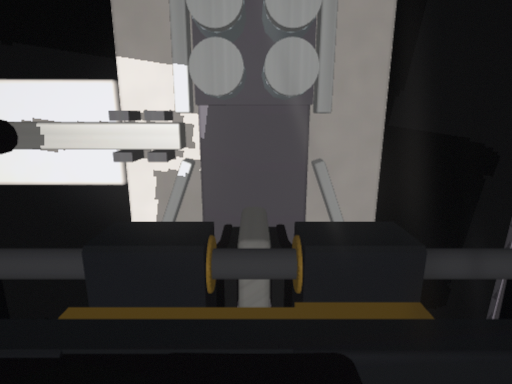

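drive_tool(plan=[[[-0.06,0.4,0,0,0,0],[-0.088,0.6,0,0,0,0],[-0.088,0.6,0,0,0,0],[-0.088,0.6,0,0,0,0],[0,0,0,0,0,0]]])

```text
time: 18.5
position: [0.579, 0.1505, 0.2267]
tool_rot: [0.653, 0.758, -0.0, -0.0]
ft_force: [-0.1, -1.1, -5.2]
grip_width: 0.0138
```

drive_tool(plan=[[[-0.06,0.4,0,0,0,0],[-0.088,0.6,0,0,0,0],[-0.088,0.6,0,0,0,0],[-0.044,0.3,0,0,0,0],[0,0,0,0,0,0]]])

```text
time: 19.12
position: [0.5722, 0.1973, 0.2267]
tool_rot: [0.653, 0.757, -0.0, 0.0]
ft_force: [-0.2, -0.1, -4.6]
grip_width: 0.0135
```

```bash
python3 - <<'E'
from h import *
import pickle
o=robot.get_obs();pickle.dump(o,open("o9.pkl","wb"))
im=camera("wrist");cv2.imwrite("pics/w9.png",im[:,:,::-1])
print(o["position"],o["ft_force"],o["moment"],R.from_quat(o["tool_rot"]).as_euler("zyx",degrees=True))
E
```

```text
[0.57223475 0.19725684 0.22669689] [-0.23618046 -0.11048979 -4.60124393] [-0.11241275 -0.0772995   0.05409827] [-9.84520902e+01 -4.26693909e-03  1.79991778e+02]
```

View pics/w9.png

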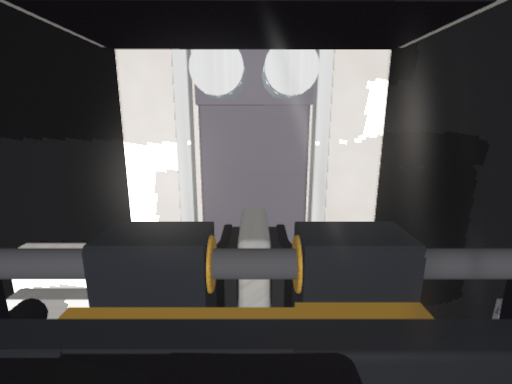

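drive_tool(plan=[[[-0.029,0.2,-0.03,0,0,0],[-0.029,0.2,-0.02,0,0,0],[-0.015,0.1,0,0,0,0],[0,0,0,0,0,0]]])

```text
time: 19.68
position: [0.5711, 0.209, 0.2262]
tool_rot: [0.654, 0.757, 0.001, 0.001]
ft_force: [0.1, -1.5, 2.7]
grip_width: 0.0135
```

drive_tool(plan=[[[-0.015,0.1,0,0,0,0],[-0.012,0.08,0,0,0,0],[0,0,0,0,0,0]]])

```text
time: 20.05
position: [0.5704, 0.2133, 0.2262]
tool_rot: [0.654, 0.757, 0.0, 0.001]
ft_force: [0.3, -4.9, 5.5]
grip_width: 0.0135
```

drive_tool(plan=[[[-0.012,0.08,0,0,0,0],[-0.012,0.08,0,0,0,0],[0,0,0,0,0,0]]])

```text
time: 20.42
position: [0.5698, 0.2173, 0.2262]
tool_rot: [0.654, 0.757, 0.0, 0.001]
ft_force: [1.1, -3.9, 5.1]
grip_width: 0.0135
```

drive_tool(plan=[[[-0.012,0.08,0,0,0,0],[-0.012,0.08,0,0,0,0],[0,0,0,0,0,0]]])

```text
time: 20.8
position: [0.5697, 0.2186, 0.2262]
tool_rot: [0.653, 0.757, -0.002, 0.002]
ft_force: [1.0, -16.5, 5.6]
grip_width: 0.0136
```

The rack is against the end stop: Fy rose to -16 N and the motion stopped. Relieve the push, open, and lift clear.

drive_tool(plan=[[[0.01,-0.07,0,0,0,0],[0,0,0,0,0,0]]])

```text
time: 21.05
position: [0.5698, 0.218, 0.2262]
tool_rot: [0.653, 0.757, -0.001, 0.001]
ft_force: [2.2, -10.2, 4.7]
grip_width: 0.0136
```

drive_tool(plan=[[[0,0,0,0,0,0],[0,0,0,0,0,0],[0,0,0,0,0,0],[0,0,0,0,0,0],[0,0,0.3,0,0,0],[0,0,0.7,0,0,0],[0,0,0.8,0,0,0],[0,0,0.8,0,0,0]]], grip=0)

```text
time: 22.05
position: [0.5692, 0.2197, 0.2925]
tool_rot: [0.654, 0.757, 0.001, 0.0]
ft_force: [-0.6, 0.6, 0.1]
grip_width: 0.0834
```

```bash
python3 - <<'E'
from h import *
import pickle
o=robot.get_obs();pickle.dump(o,open("o10.pkl","wb"))
im=camera("wrist");cv2.imwrite("pics/w10.png",im[:,:,::-1])
print(o["position"],o["ft_force"],o["time"])
print(proj("wrist",(.5698,.2186,.082),o))
E
```

```text
[0.56918554 0.21969666 0.29251173] [-0.55214044  0.55340851  0.08921513] 22.05
[254.97369673 228.47290879]
```

View pics/w10.png

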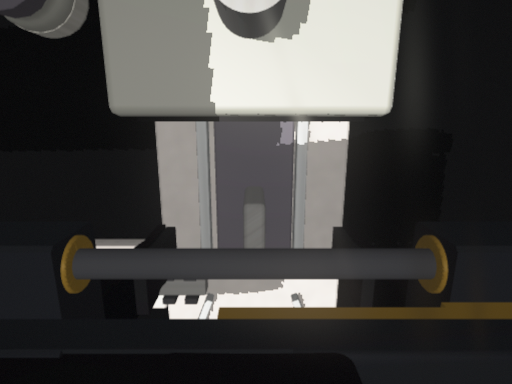

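drive_tool(plan=[[[-0.81,-0.59,0.2,0,0,0],[-0.81,-0.59,0.2,0,0,0],[-0.81,-0.59,0.2,0,0,0],[-0.81,-0.59,0.2,0,0,0],[-0.81,-0.59,0.2,0,0,0],[-0.81,-0.59,0.1,0,0,0],[0,0,0,0,0,0]]])

```text
time: 22.98
position: [0.4464, 0.1307, 0.3187]
tool_rot: [0.654, 0.756, -0.0, -0.0]
ft_force: [0.2, 0.3, 0.1]
grip_width: 0.0869
```

```bash
python3 - <<'E'
from h import *
import pickle
o=robot.get_obs();pickle.dump(o,open("o11.pkl","wb"))
im=camera("wrist");cv2.imwrite("pics/w11.png",im[:,:,::-1])
im=camera("side");cv2.imwrite("pics/s11.png",cv2.resize(im[170:300,130:330,::-1],None,fx=4,fy=4,interpolation=2))
print(o["position"],o["ft_force"],o["time"])
print(proj("wrist",(.4475,.131,.08),o))
E
```

```text
[0.44635928 0.13068465 0.31871899] [0.2221812  0.25056925 0.05890639] 22.975
[256.49723212 213.0626543 ]
```

View pics/w11.png

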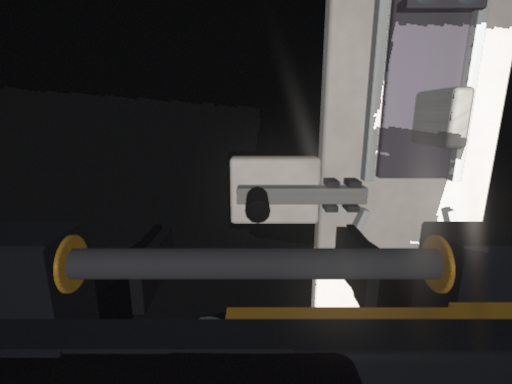

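View pics/s11.png

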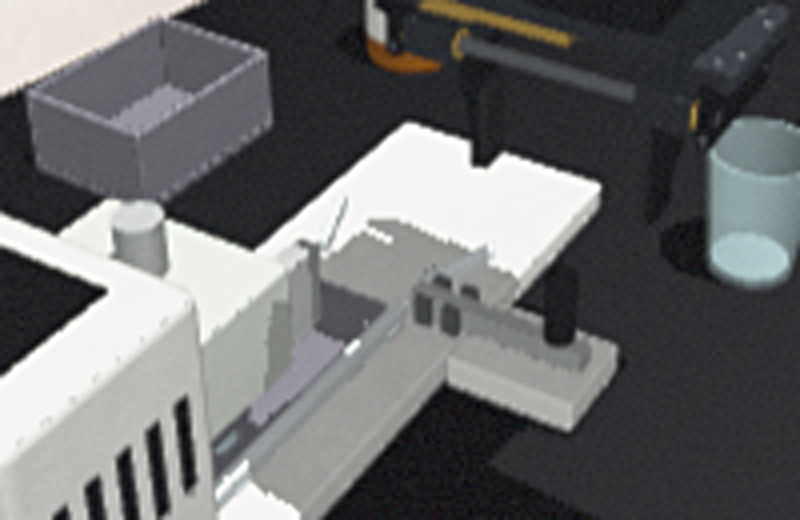

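The rack's tail edge (v≈178) is level with the rail starts and clear of the bar, so the rack is home. Descend on the knob and grip it.

drive_tool(plan=[[[0.03,0,-0.8,0,0,0],[0,0,-0.8,0,0,0],[0,0,-0.8,0,0,0],[0,0,-0.7,0,0,0],[0,0,-0.46,0,0,0],[0,0,0,0,0,0]]])

```text
time: 23.82
position: [0.4487, 0.1314, 0.2283]
tool_rot: [0.654, 0.757, -0.0, -0.0]
ft_force: [-0.3, -0.1, -0.3]
grip_width: 0.0869
```

drive_tool(plan=[[[0,0,0,0,0,0],[0,0,0,0,0,0],[0,0,0,0,0,0],[0,0,0,0,0,0],[0,0,0,0,0,0],[0,0,0,0,0,0],[0,0,0,0,0,0],[0,0,0,0,0,0]]], grip=1, force=20)

```text
time: 24.82
position: [0.4486, 0.1312, 0.229]
tool_rot: [0.654, 0.757, 0.0, 0.0]
ft_force: [0.8, -0.2, -0.8]
grip_width: 0.0175
```

drive_tool(plan=[[[0,0,0,0,0,0],[0,0,0,0,0,0]]])

```text
time: 25.08
position: [0.4486, 0.1312, 0.229]
tool_rot: [0.654, 0.757, 0.0, 0.0]
ft_force: [1.7, -0.4, -1.1]
grip_width: 0.0175
```

drive_tool(plan=[[[0.2,0.03,0,0,0,0],[0.3,0.044,0,0,0,0],[0.3,0.044,0,0,0,0],[0.3,0.044,0,0,0,0],[0.3,0.044,0,0,0,0],[0.3,0.044,0,0,0,0],[0.24,0.036,0,0,0,0],[0,0,0,0,0,0]]])

```text
time: 26.08
position: [0.498, 0.1384, 0.229]
tool_rot: [0.654, 0.757, 0.001, 0.001]
ft_force: [1.3, -0.2, -0.4]
grip_width: 0.0173
```

drive_tool(plan=[[[0.1,0.015,0,0,0,0],[0.1,0.015,0,0,0,0],[0.06,0.01,0,0,0,0],[0,0,0,0,0,0]]])

```text
time: 26.58
position: [0.5019, 0.1391, 0.2289]
tool_rot: [0.653, 0.757, -0.002, -0.002]
ft_force: [-5.5, -3.1, 3.9]
grip_width: 0.0176
```

drive_tool(plan=[[[0.1,0.015,0,0,0,0],[0,0,0,0,0,0]]])

```text
time: 26.82
position: [0.5028, 0.1392, 0.2289]
tool_rot: [0.653, 0.757, -0.004, -0.003]
ft_force: [-8.4, -4.8, 8.3]
grip_width: 0.0174
```

The bolt is on its shut stop. Relieve slightly, release, and lift.

drive_tool(plan=[[[-0.09,-0.013,0,0,0,0],[0,0,0,0,0,0]]])

```text
time: 27.08
position: [0.5019, 0.1391, 0.2289]
tool_rot: [0.653, 0.757, -0.002, -0.002]
ft_force: [-5.3, -2.6, 4.4]
grip_width: 0.0176
```

drive_tool(plan=[[[0,0,0,0,0,0],[0,0,0,0,0,0],[0,0,0,0,0,0],[0,0,0,0,0,0],[0,0,0.3,0,0,0],[0,0,0.8,0,0,0],[0,0,0.8,0,0,0],[0,0,0.8,0,0,0]]], grip=0)

```text
time: 28.08
position: [0.5036, 0.1394, 0.2976]
tool_rot: [0.654, 0.757, 0.0, 0.0]
ft_force: [0.9, 0.6, 0.9]
grip_width: 0.0846
```

drive_tool(plan=[[[0,0,0.8,0,0,0],[0,0,0.3,0,0,0],[0,0,0,0,0,0]]])

```text
time: 28.45
position: [0.5036, 0.1394, 0.3245]
tool_rot: [0.654, 0.757, 0.0, 0.0]
ft_force: [-0.3, 0.6, -1.6]
grip_width: 0.0874
```

```bash
python3 - <<'E'
from h import *
import pickle
o=robot.get_obs();pickle.dump(o,open("o12.pkl","wb"))
im=camera("wrist");cv2.imwrite("pics/w12.png",im[:,:,::-1])
im=camera("side");cv2.imwrite("pics/s12.png",cv2.resize(im[140:310,130:380,::-1],None,fx=3,fy=3,interpolation=2))
print(o["position"],o["ft_force"],o["time"])
n=np.array([-.9895,-.1444]);u=np.array([-.1444,.9895])
print(proj("wrist",(.5,.139,.08),o))
E
```

```text
[0.50358334 0.1393815  0.32449556] [-0.27173312  0.58143305 -1.60355461] 28.45
[249.23015865 210.64462825]
```

View pics/w12.png

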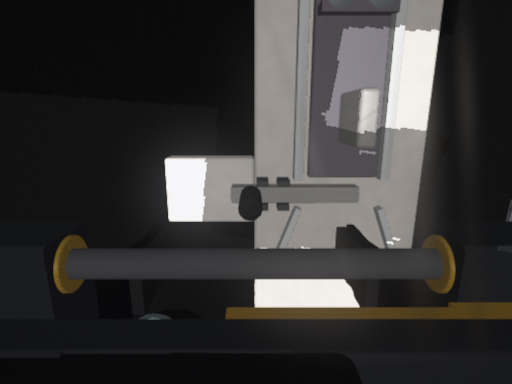

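View pics/s12.png

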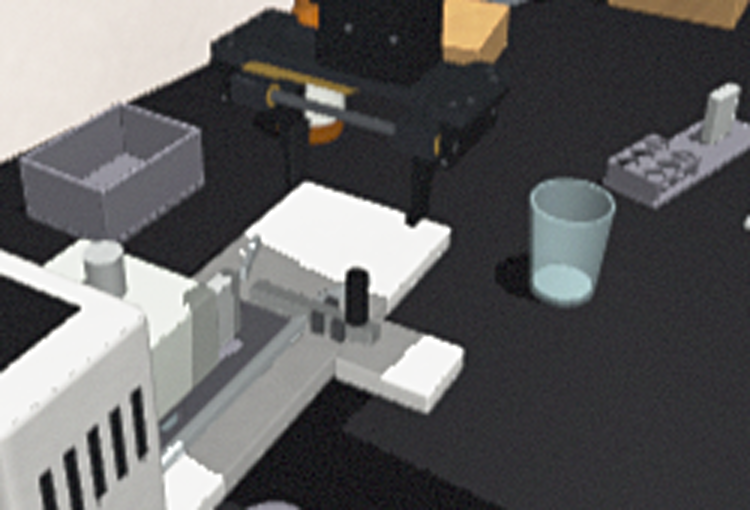

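```bash
python3 - <<'E'
from h import *
import pickle
n=np.array([-.9895,-.1444])
ims={}
for k,f in [("o1","w1"),("o11","w11"),("o12","w12")]:
    o=pickle.load(open(k+".pkl","rb"));im=cv2.imread(f"pics/{f}.png");ims[k]=im[150:235,220:400]
    print(k,o["position"])
cv2.imwrite("pics/cmp.png",cv2.resize(np.vstack(list(ims.values())),None,fx=2.3*1.0,fy=2.3,interpolation=2)[:600])
cv2.imwrite("pics/w12c.png",cv2.resize(ims["o12"],None,fx=4.4,fy=4.4,interpolation=2))
cv2.imwrite("pics/w11c.png",cv2.resize(ims["o11"],None,fx=4.4,fy=4.4,interpolation=2))
E
```

```text
o1 [0.49104905 0.13548042 0.32461926]
o11 [0.44635928 0.13068465 0.31871899]
o12 [0.50358334 0.1393815  0.32449556]
```

View pics/w12c.png

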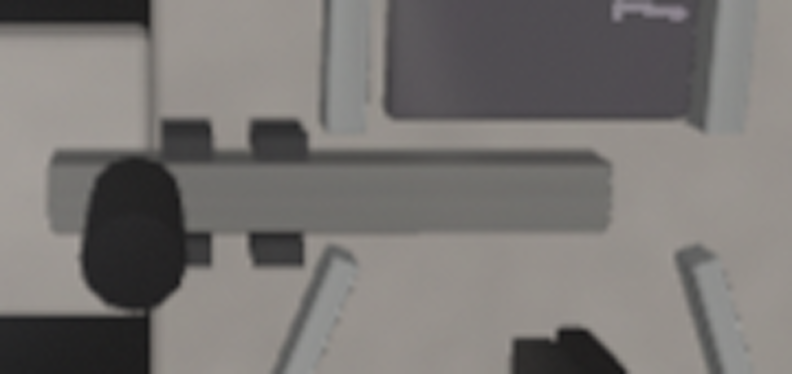

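View pics/w11c.png

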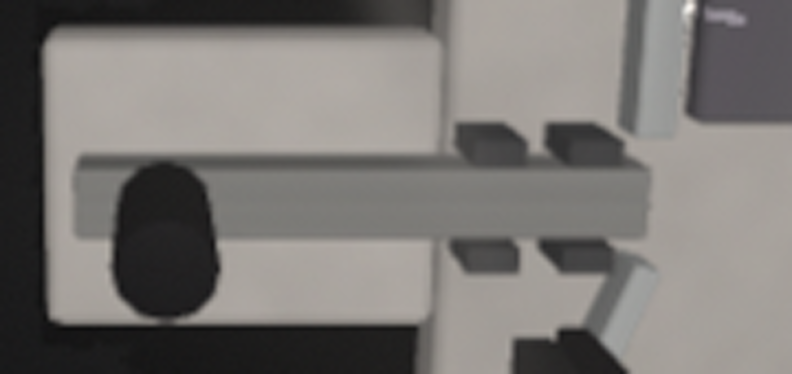

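```bash
python3 - <<'E'
from h import *
import pickle
n=np.array([-.9895,-.1444])
px=lambda u,v:(220+(u+.5)/4.4-.5,150+(v+.5)/4.4-.5)
o11=pickle.load(open("o11.pkl","rb"));o12=pickle.load(open("o12.pkl","rb"))
for z in (.034,.045):
    a=[onz("wrist",px(u,v),z,o)[:2] for o,u,v in ((o11,75,200),(o12,50,195),(o11,649,205),(o12,611,195))]
    print(z,"travel from ends",(a[0]-a[1])@n,(a[2]-a[3])@n)
    kn=[onz("wrist",px(u,v),.08,o)[:2] for o,u,v in ((o11,165,268),(o12,134,262))];print("knob",kn,(kn[0]-kn[1])@n)
    L=onz("wrist",px(345,128),.032,o12)[:2];Rr=onz("wrist",px(715,128),.032,o12)[:2]
    print("tip past mid of rails",-(a[3]-(L+Rr)/2)@n)
E
```

```text
0.034 travel from ends 0.05320296093057785 0.052931270968749035
knob [array([0.44765699, 0.13291084]), array([0.50043918, 0.14019418])] 0.05327968961644181
tip past mid of rails 0.016165453714599546
0.045 travel from ends 0.05337834032716279 0.053215194184605505
knob [array([0.44765699, 0.13291084]), array([0.50043918, 0.14019418])] 0.05327968961644181
tip past mid of rails 0.012488470084905588
```

```bash
python3 - <<'E'
from h import *
import pickle
u_=np.array([-.1444,.9895])
px=lambda u,v:(220+(u+.5)/4.4-.5,150+(v+.5)/4.4-.5)
o=pickle.load(open("o12.pkl","rb"))
tail=onz("wrist",px(540,119),.028,o)[:2]@u_
r=[onz("wrist",px(u,132),.032,o)[:2]@u_ for u in (345,725)]
print("tail minus rail start mm",(tail-np.mean(r))*1000,"(expect 2)")
r=[onz("wrist",px(u,v),.02,o)[:2]@u_ for u,v in ((345,132),(540,119))]
print((r[1]-r[0])*1000)
E
```

```text
tail minus rail start mm 1.815714671372426 (expect 2)
2.7219772652706533
```

```bash
python3 - <<'E'
from rig import robot
print(robot.hand_in()); o=robot.get_obs(); print(o["time"],o["ft_force"])
E
```

```text
the job is handed in; nothing more can be done
None
the job is handed in; nothing more can be done
```

The full rack is in the sampler with its vials under the head, and the bolt is fully shut behind it. I handed the job in at about 28.6 s of the 61 s allowed, with the gripper clear of everything. There was no verdict.

I drew the bolt to its open stop, gripped the full rack by its fin and set it on the apron. I then slid it through the funnel until it stopped at the track's end, released it, pushed the bolt shut and let go.

- **Rack home:** the push force rose to 16 N and the rack stopped moving. Afterwards its tail measured 1.8 mm past the rail starts, against 2 mm expected.
- **Bolt shut:** it travelled 53 mm from open to shut, its full stroke, and came up against its stop.
- **Forces:** the highest reading was about 17 N at the wrist.
- **Other items:** the pictures showed no sign of anything else having moved. I did not take a final picture of the whole bench to confirm it.

**Disagreements:** the tool stopped about 5 mm further along the track than my first position estimate. About 2 mm of that fits a grip slightly ahead of the handle point. I trusted the contact force and the measured tail position instead. The bar tip measured 12 to 16 mm past the track's middle, depending on the bar height assumed, against 15 mm expected.

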